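Turn the parts carousel to the orange buttons and set its brake

ROBOT

A 6-joint arm with a two-finger parallel gripper is mounted at the origin on the work surface. World frame = base frame: x ahead of the robot, y to its left, z up, the work surface at z = 0. Lengths are in mm, angles in rad, forces in N, time in s.
With the tool pointing down it reaches from about 200 to 875 mm from the base axis. Payload 3.4 kg.
Tool frame: the origin (TCP) lies at the very end of the fingers, on their centre line; the grasp point (between the pads) lies robot.tcp_to_grasp behind it (robot.tcp_to_grasp is the distance from the TCP to the grasp point, in mm); z points along the fingers, x is the direction in which the jaws open and shut, and the axes are right-handed (so a half turn about z gives the same grasp; the last joint's range is limited). The gripper opens to 94 mm and grips with 3 to 60 N. Pads are 16 mm wide; open, the fingers measure 119 mm over their backs; the gripper's body (75 mm by 177 mm) begins 78 mm behind the grasp point.
Start: joints at [-1.352, 0.276, 1.505, -0, 1.361, -0.121], TCP at [191.647, -542.159, 205.493] pointing down, gripper open.
Joint ranges: [-2.89, 2.89], [-0.75, 2.08], [0.22, 2.7], [-1.18, 4.32], [0.11, 2.71], [-2.7, 2.7]. Speed limits (rad/s): [2.57, 2.57, 3.14, 3.14, 3.14, 3.14].

INTERFACE

Orientations are given as a unit quaternion [w, x, y, z].
In Python, from plant import sensors, cams, workorder, robot gives the robot as it stands.
- The arm moves only by the tool jog_arm, never from a script. Its argument "moves" is text: rows parted by semicolons, each of 6 numbers parted by spaces: the shift along the world's x, y, z in cm, then the turn, a rotation vector about the world's x, y, z in degrees. A call has 1 to 10 rows; each row shifts and turns the pose as measured when the row begins; what a row does not reach is not made up. A row lasts 1/10 s, in which the tool goes at most 50 mm and 8.59 degrees, less where a joint would pass 70% of its speed; a pose out of reach is approached as far as the arm can. A call with a gripper value outside its range is refused whole. "jaw" is the closure, from -1 (fully open) to 1 (shut), set as the call begins (left out, the last holds). The fingers move at their own pace and stop on an object; the grip force is fixed at half the most. Time passes only in rows, so rows that do not move let the fingers close. It gives the time, the measured TCP pose, the force and the opening at its end, in the units of the state.
- sensors.read_state(): the state, without advancing time (a new reading comes with each control period).
- cams.camera(name): name is "scene" or "top" or "wrist"; returns the picture (420x560x3 uint8, blue, green, red); there is no depth.
- cams.calibration(name): a dict with "vertical_fov" (degrees; the focal length in pixels is half the picture's height over the tangent of half this angle, whatever the lens; pixels are square), "cx", "cy" (the principal point, pixels), "k1" (the pictures are not rectified: a ray, as slopes to the right and down, at radius r is drawn at 1 + k1 r^2 times it, then the intrinsics apply), "extrinsics" (4x4, takes a point from world to camera coordinates); the wrist camera has in their place "T_tool_cam" (4x4, takes a point from camera to tool coordinates, whose origin is the TCP and whose axes are the tool frame's). Camera axes: x right, y down, z forward; pixel columns grow to the right and rows downward; lengths in mm; the calibration is good to about 2 mm. A picture is of the moment at which its call begins: read the wrist's pose just before it. calibration takes no time and is no camera call.
- workorder.hand_in(): hands the job in, once; it reports no verdict.
The state is a dict: "clock": time; "joint_positions": joint angles; "joint_vel": joint speeds; "joint_torque": joint torques, N m; "position": TCP position; "eef_rot": TCP orientation; "ft_force": force on the tool from outside, world axes, zero at the start; "ft_torque": the same for the moment, N m; "gripper_width": finger opening in mm.
Only numpy, scipy, OpenCV 4.12 (cv2) and the standard library are available. Lean on these libraries where they do the work, as an engineer would, in place of code of your own. Each camera call takes 0.05 s, during which the arm holds its last target.

TASK

With one finger, push on the spokes of the parts carousel until the cup of orange buttons stands in line with the white arrow on the base, and then push the yellow brake lever fully over to its stop, towards the white arrow, to lock it there. Only push: do not grasp, lift or shift the carousel, and leave everything else on the table where it is.

Things in the scene. Friction and masses are not known exactly. Their poses are not given: they have to be found in the camera images.
- carousel: Dark steel base, loose on the table (3.5 kg). Origin: under its centre, on the rotor's vertical axis, at table height; z up. A disc 220 mm across with two tongues reaching 240 mm from the centre, all 12 mm thick: one 56 mm wide along the base's -x with the white arrow, one 46 mm wide, 100 degrees clockwise (from above) from the base's +x, with the brake lever.
- arrow (a point): Where the centre of a cup stands (seen from above) when it is in line with the white arrow: 140 mm from the rotor's axis along the base's -x, at the top of the base (12 mm up). The white arrow head lies on the tongue farther out, 190 to 234 mm from the axis, and points inwards at the axis.
- rotor (a joint): Angle of the four-spoke rotor (rad), growing counter-clockwise seen from above; 0 or 2 pi is the orange cup in line with the arrow. It turns either way, more than a whole turn beyond these, with light friction (about 0.1 N m), and stays where it is left.
- hub_top (a point): Top of the rotor, on its axis, 87 mm above the table; the aluminium hub is 56 mm across. Four aluminium spokes at right angles, one to each cup, 12 mm wide, 42 to 58 mm above the table, bare from 28 to 105 mm from the axis. Beneath them is only the base's disc, 12 mm high, and its 44 mm wide post.
- orange_cup (a point): Centre of the rim of the orange cup, 140 mm from the rotor's axis, 75 mm above the table. Cups are 72 mm across at the rim, 30 to 75 mm above the table; counter-clockwise from above they are orange, blue, green, white, each heaped with buttons of its colour that are fixed in it.
- brake (a joint): Angle of the brake lever (rad): 0 is free (arm pointing straight outwards from the carousel), 1.2 is locked, at the stop. It grows as the arm swings clockwise seen from above, towards the tongue with the white arrow. Stiff enough to stay where it is left (about 0.06 N m). It does not itself block the rotor.
- brake_pivot (a point): On the vertical axis of the brake lever, 50 mm above the table, 210 mm from the rotor's axis. The boss around it is 36 mm across, the lever's top 59 mm above the table.
- brake_ball (a point): On the brake lever's arm at the centre of the yellow ball (26 mm across) at its end, 78 mm from brake_pivot, 50 mm above the table. The arm is a straight yellow bar from pivot to ball, 10 mm wide, 44 to 56 mm above the table, over open table but for the end of the 12 mm thick tongue.
- tray: White plastic tray, 300 x 220 x 40 mm, bystander; origin at the centre of its underside.
- sealing_pen: Yellow ribbon-sealing pen, about 175 x 26 x 22 mm, lying in the tray, bystander; origin under the middle of its body, x towards its tip.
- water: Water bottle, 64 mm across, 200 mm tall, blue cap, bystander; origin at the centre of its underside.
- juice: Juice bottle, amber, 56 mm across, 150 mm tall, white cap, bystander; origin at the centre of its underside.
- scissors: Scissors with black handles, 180 mm long, 12 mm thick, lying on the table beside the carousel, bystander; origin at the pivot, x towards the tips of the blades.
- spool: Small blue ribbon spool with cardboard flanges, 64 mm across, 26 mm tall, standing on the table beside the carousel, bystander; origin at the centre of its underside.
- snack_box: Clear plastic snack box, 136 x 116 x 54 mm, bystander; origin at the centre of its underside.

How it is judged (in metres and radians):
On the way:
1. the orange cup is brought in line with the arrow and stands there, the brake still free (horizontal distance between orange_cup and arrow below 0.015 m and velocity of joint rotor between -0.1 and 0.1 rad/s and value of joint brake below 0.6 rad), for 0.2 s.
At the end, for the whole second after the job is handed in: The centre of the orange cup is within 15 mm of the line-up point at the arrow, the rotor at rest, the brake lever past 1.08 rad (stop at 1.2), the carousel's centre within 20 mm, its arrow point within 30 mm and the bystanders within 30 mm of where they stood (horizontal distance between orange_cup and arrow below 0.015 m and velocity of joint rotor between -0.05 and 0.05 rad/s and value of joint brake above 1.08 rad and distance of carousel from where it was at the start of the episode below 0.02 m and distance of each of arrow, tray, sealing_pen, water, juice, scissors, spool, snack_box from where it was at the start of the episode below 0.03 m); the robot touches nothing.
It fails at once if the brake is swung over while the orange cup is out of line with the arrow (value of joint brake above 0.6 rad and not (horizontal distance between orange_cup and arrow below 0.02 m)).
It fails at once if the carousel is lifted, tipped or shifted (distance of carousel from where it was at the start of the episode above 0.02 m or distance of arrow from where it was at the start of the episode above 0.03 m or angle between carousel's own z axis and vertical above 0.1 rad).
It fails at once if a bystander is moved, lifted or knocked over (distance of any of tray, sealing_pen, water, juice, scissors, spool, snack_box from where it was at the start of the episode above 0.03 m or angle between any of water, juice's own z axis and vertical above 0.5 rad).
It also fails if it takes over 64 s, if anything falls off the work surface, if the arm or the gripper's body presses on something with over 40 N, if the wrist force passes 120 N, or if a joint passes its speed limit or range.

## Working session

There is one attempt and no reset: what is moved stays moved. The work goes in short steps, Python scripts to look and compute and a tool call to move; the robot and the scene stay as the last step left them, time stands still between calls to the robot, and variables do not carry over. Pictures are saved under pics/ and viewed, and the job is handed in when it is done.

Besides the shell and the picture viewer there is one more tool, called after "Emit:" by a JSON object that holds its "name" and its "arguments", one argument or row to a line. jog_arm: Moves the arm, as the interface text tells. Its arguments: {"type":"object","properties":{"moves":{"type":"string"},"jaw":{"type":"number"}},"required":["moves"]}

```bash
ls; mkdir -p pics
python3 - <<'E'
from plant import sensors,cams,workorder,robot
import cv2
print(sensors.read_state()); print(robot.tcp_to_grasp)
for n in ["scene","top","wrist"]:
    print(n,cams.calibration(n)); cv2.imwrite(f"pics/{n}0.png",cams.camera(n))
E
```

```text
pics
{'clock': 0.0, 'joint_positions': array([-1.35201116e+00,  2.76571754e-01,  1.50610448e+00, -2.13500789e-05,
        1.36066816e+00, -1.21003657e-01]), 'joint_vel': array([-0.00011055, -0.00148708,  0.00068936, -0.00151656, -0.00023475,
        0.0010722 ]), 'joint_torque': array([ 1.67709386e-04, -4.04590023e+01, -2.37233806e+01,  7.01709045e-02,
        3.44657397e-02, -1.23874120e-04]), 'position': array([ 191.50538991, -541.58811703,  204.62939786]), 'eef_rot': array([-5.80593645e-04,  8.16483678e-01, -5.77367851e-01, -6.55873276e-04]), 'ft_force': array([ 0.03486135,  0.34260155, -0.22899335]), 'ft_torque': array([-0.05777131,  0.01836308,  0.07142959]), 'gripper_width': 94.16958027496204}
18.8
scene {'vertical_fov': 50.81829101452166, 'cx': 275.41309078393795, 'cy': 207.3853444012515, 'k1': -0.0073168661168160985, 'extrinsics': array([[-8.86735617e-01,  4.62150761e-01,  1.07990044e-02,
         4.23656802e+02],
       [ 3.90677612e-01,  7.61678054e-01, -5.16930889e-01,
        -1.35366721e+02],
       [-2.47125369e-01, -4.54162102e-01, -8.55959016e-01,
         1.79343019e
[... 344 characters left out ...]
343e-02, -2.04097329e-01,
         4.45154738e+02],
       [ 2.04191346e-01, -1.25630657e-03, -9.78930189e-01,
         1.55579837e+03],
       [ 0.00000000e+00,  0.00000000e+00,  0.00000000e+00,
         1.00000000e+00]])}
wrist {'vertical_fov': 61.64780369742088, 'cx': 283.1807272115587, 'cy': 205.42106112782548, 'k1': 0.025907435025279067, 'T_tool_cam': array([[ 9.99999667e-01,  1.11276726e-04,  8.09017256e-04,
         5.16338850e-02],
       [-3.40989545e-04,  9.57073612e-01,  2.89844760e-01,
        -8.41247959e+01],
       [-7.42036091e-04, -2.89844940e-01,  9.57073331e-01,
        -1.78664709e+02],
       [ 0.00000000e+00,  0.00000000e+00,  0.00000000e+00,
         1.00000000e+00]])}
```

View pics/scene0.png

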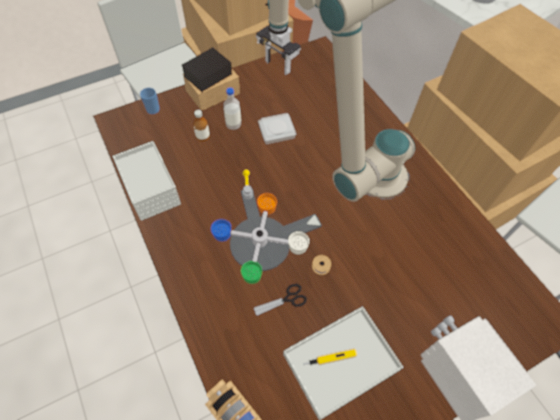

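View pics/top0.png

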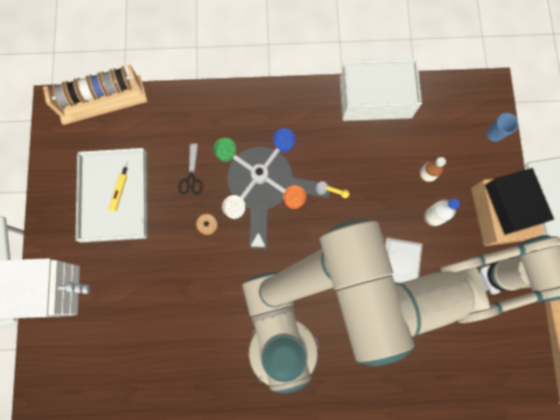

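View pics/wrist0.png

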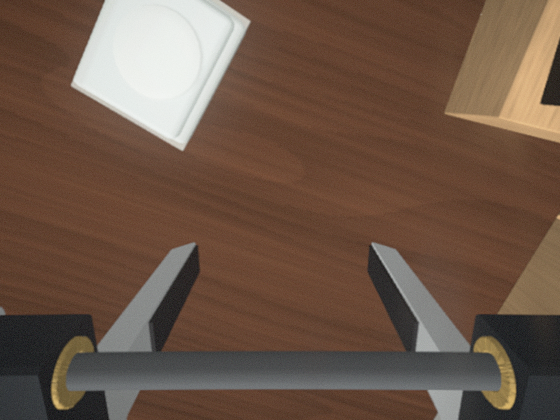

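The top view shows the hub at about (259,173), orange cup (294,197), white (234,207), green (225,149), blue (285,139), arrow (258,240), brake boss (322,188) and ball (345,194). The orange cup has to turn clockwise. Next I'll triangulate these points.

```bash
cat > h.py <<'E'
import numpy as np, cv2
from plant import sensors,cams
def K(c,h=420):
    f=h/2/np.tan(np.radians(c["vertical_fov"]/2)); return f
def T_cw(name,st=None):
    c=cams.calibration(name)
    if name!="wrist": return np.linalg.inv(np.array(c["extrinsics"]))
    q=st["eef_rot"]; from scipy.spatial.transform import Rotation as R
    T=np.eye(4); T[:3,:3]=R.from_quat([q[1],q[2],q[3],q[0]]).as_matrix(); T[:3,3]=st["position"]
    return T@np.array(c["T_tool_cam"])
def ray(name,px,T):
    c=cams.calibration(name); f=K(c)
    d=np.array([(px[0]-c["cx"])/f,(px[1]-c["cy"])/f]); u=d.copy()
    for _ in range(20): u=d/(1+c["k1"]*(u@u))
    v=T[:3,:3]@np.array([u[0],u[1],1]); return T[:3,3],v/np.linalg.norm(v)
def plane(name,px,z,T):
    o,d=ray(name,px,T); return o+d*(z-o[2])/d[2]
def tri(rays):
    A=np.zeros((3,3));b=np.zeros(3)
    for o,d in rays:
        P=np.eye(3)-np.outer(d,d);A+=P;b+=P@o
    x=np.linalg.solve(A,b); return x,[np.linalg.norm((np.eye(3)-np.outer(d,d))@(x-o)) for o,d in rays]
def proj(name,p,T):
    c=cams.calibration(name);f=K(c)
    q=np.linalg.inv(T)@np.append(p,1);u=q[:2]/q[2];u=u*(1+c["k1"]*(u@u));return u*f+[c["cx"],c["cy"]]
E
python3 - <<'E'
import cv2
a=cv2.imread("pics/top0.png");cv2.imwrite("pics/topz.png",cv2.resize(a[120:260,190:370],None,fx=4.4,fy=4.2,interpolation=cv2.INTER_CUBIC)[:600] if 0 else cv2.resize(a[120:260,190:370],None,fx=4,fy=4,interpolation=cv2.INTER_CUBIC))
a=cv2.imread("pics/scene0.png");cv2.imwrite("pics/scenez.png",cv2.resize(a[160:300,200:340],None,fx=4,fy=4,interpolation=cv2.INTER_CUBIC))
E
```

```text
(no output)
```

View pics/topz.png

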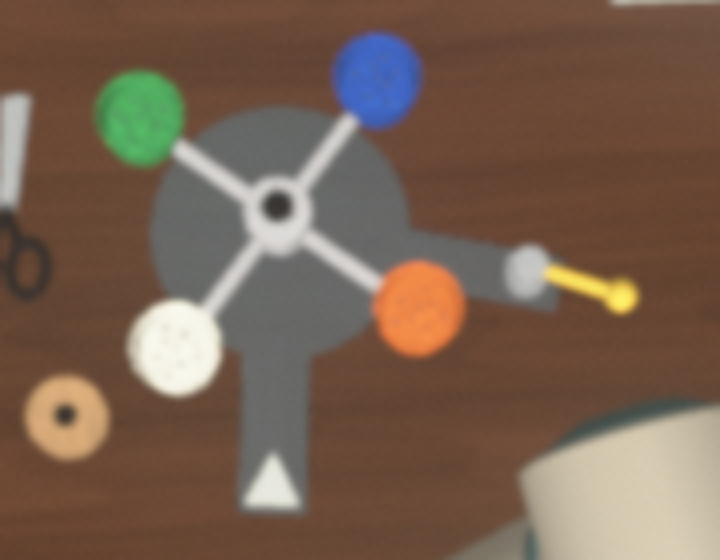

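View pics/scenez.png

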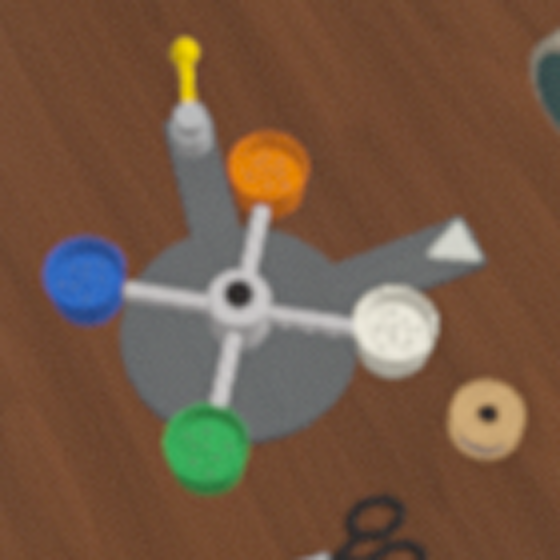

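Run:
```python
from h import *
top=dict(hub=(277,207),orange=(418,303),white=(178,343),green=(141,115),blue=(379,76),tip=(271,452),boss=(529,264),ball=(621,296),spool=(65,414))
sc=dict(hub=(239,294),orange=(270,162),white=(398,322),green=(206,440),blue=(85,272),tip=(430,242),boss=(192,115),ball=(185,50),spool=(487,413))
Z=dict(hub=87,orange=75,white=75,green=75,blue=75,tip=12,boss=59,ball=50,spool=26)
Tt,Ts=T_cw("top"),T_cw("scene")
for k in top:
    a=(np.array(top[k])+.5)/4-.5+[190,120]; b=(np.array(sc[k])+.5)/4-.5+[200,160]
    x,r=tri([ray("top",a,Tt),ray("scene",b,Ts)])
    print(k,x.round(1),np.round(r,1),plane("top",a,Z[k],Tt).round(1)[:2],plane("scene",b,Z[k],Ts).round(1)[:2])
# fit hub
T=Tt
```

```text
hub [572.5  57.5  80.1] [0.1 0.1] [570.6  57.2] [573.9  60.8]
orange [487.2 -52.1  82. ] [1.1 1.1] [489.7 -53.2] [484.5 -55.1]
white [461.9 142.   76.2] [2.7 2.7] [464.1 140.2] [459.7 143.6]
green [657.5 166.5  73.6] [0.4 0.4] [656.8 166.6] [658.  166.8]
blue [683.4 -29.4  72.2] [0.7 0.7] [682.9 -29.8] [683.3 -27.3]
tip [380.4  68.9  35.2] [1.1 1.1] [383.5  70.5] [373.2  57.5]
boss [ 522.4 -145.4   58.9] [0.5 0.5] [ 522.8 -145.7] [ 522.1 -144.9]
ball [ 494.1 -219.4   54.5] [0.1 0.1] [ 495.3 -220.2] [ 492.9 -222.3]
spool [419.  237.8  26.4] [0.1 0.1] [419.  237.9] [419.  237.6]
```

Run:
```python
from h import *
Tt,Ts=T_cw("top"),T_cw("scene")
for k,a,z in [("water cap",(454,204),195),("juice cap",(440,162),145),("water base",(430,218),0),("juice base",(428,177),0),("snack",(404,256),54)]:
    print(k,plane("top",a,z,Tt).round(0))
for k,b,z in [("water cap",(230,92),195),("juice cap",(199,114),145),("snack",(277,126),54)]: print(k,plane("scene",b,z,Ts).round(0))
c=np.array([572,57.5,12]);y=np.radians(176.2)
for r in (190,234): print(proj("scene",c+r*np.array([np.cos(y),np.sin(y),0]),Ts),proj("top",c+r*np.array([np.cos(y),np.sin(y),0]),Tt))
```

```text
water cap [ 417. -517.  195.]
juice cap [ 562. -507.  145.]
water base [ 413. -505.    0.]
juice base [ 555. -513.    0.]
snack [ 284. -393.   54.]
water cap [ 420. -506.  195.]
juice cap [ 562. -500.  145.]
snack [ 276. -374.   54.]
[306.65015778 223.7193789 ] [257.49766903 232.93215426]
[317.15579002 219.6647605 ] [257.00992792 246.20172305]
```

Emit:
{"name": "jog_arm", "arguments": {
  "moves": "0 0 4 0 0 0;0 0 4 0 0 0;0 0 2 0 0 0;0 4 0 0 0 0;1 4.5 0 0 0 0",
  "jaw": 1
}}

```text
clock: 0.65
position: [200.2, -457.6, 303.4]
eef_rot: [-0.002, 0.815, -0.579, -0.003]
ft_force: [0.7, 0.1, 0.5]
gripper_width: 57.3
```

Emit:
{"name": "jog_arm", "arguments": {
  "moves": "3.2 3.7 0 0 0 0;3.2 3.7 0 0 0 0;3.2 3.7 0 0 0 0;3.2 3.7 0 0 0 0;3.2 3.7 0 0 0 0;3.2 3.7 0 0 0 0;3.2 3.7 0 0 0 0;3.2 3.7 0 0 0 0;3.2 3.7 0 0 0 0;3.2 3.7 0 0 0 0"
}}

```text
clock: 1.65
position: [521.5, -74.4, 303.1]
eef_rot: [-0.002, 0.813, -0.583, -0.003]
ft_force: [1.1, -0.4, 1.3]
gripper_width: 0.3
```

Emit:
{"name": "jog_arm", "arguments": {
  "moves": "3.2 3.7 0 0 0 0;2 2 0 0 0 0;0 0 0 0 0 0;0 0 0 0 0 0"
}}

```text
clock: 2.05
position: [576.7, -9.7, 300.4]
eef_rot: [-0.002, 0.815, -0.579, -0.004]
ft_force: [-0.0, -0.3, -0.1]
gripper_width: 0.3
```

Run:
```python
from h import *
import pickle
st=sensors.read_state(); im=cams.camera("wrist"); pickle.dump(st,open("w1.pkl","wb"))
cv2.imwrite("pics/w1.png",im); cv2.imwrite("pics/w1b.png",cv2.resize(im,(800,600)))
print(st["clock"],st["position"],st["gripper_width"],st["joint_positions"],st["ft_force"])
T=T_cw("wrist",st)
c=np.array([572,57.5,0]);a=lambda d:np.array([np.cos(np.radians(d)),np.sin(np.radians(d)),0])
for n,p in dict(hub=c+[0,0,87],orange=c+140*a(-127.9)+[0,0,75],blue=c+140*a(-37.9)+[0,0,75],green=c+140*a(52.1)+[0,0,75],white=c+140*a(142.1)+[0,0,75],tip=c+190*a(176.2)+[0,0,12],end=c+234*a(176.2)+[0,0,12],boss=c+210*a(-103.8)+[0,0,59],ball=np.array([494,-220,50])).items(): print(n,proj("wrist",p,T).round(0))
```

```text
2.05 [576.71756146  -9.72998813 300.39404589] 0.3000683156283514 [-0.14205664  0.24553648  1.316954    0.00671117  1.58516547  1.09316243] [-0.01662365 -0.30077838 -0.0795353 ]
hub [226. 160.]
orange [293. 252.]
blue [333.  89.]
green [150.  46.]
white [134. 220.]
tip [190. 270.]
end [180. 294.]
boss [371. 245.]
ball [412. 277.]
```

View pics/w1.png

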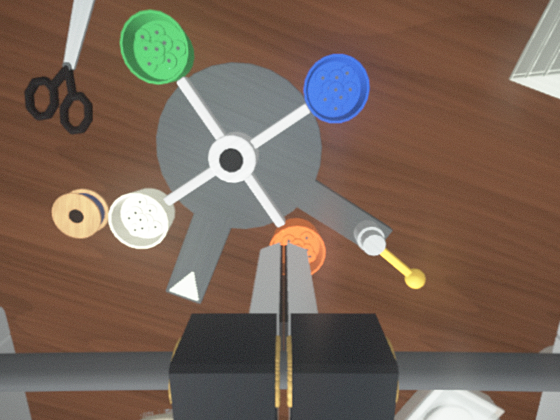

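The wrist view agrees with the fitted model: hub at (232,158), orange cup (297,248), arrow tip (187,273), ball (414,279), all within about 8 px of the projections. I'll lower the closed finger into the gap between the orange and blue spokes.

Emit:
{"name": "jog_arm", "arguments": {
  "moves": "0 0 -4.5 0 0 0;0 0 -4.5 0 0 0;0 0 -4.5 0 0 0;0 0 -4.5 0 0 0;0 0 -3 0 0 0;0 0 -2 0 0 0;0 0 -2 0 0 0;0 0 -1 0 0 0;0 0 0 0 0 0"
}}

```text
clock: 3.0
position: [567.3, -23.7, 37.3]
eef_rot: [-0.001, 0.81, -0.586, -0.0]
ft_force: [-0.5, 0.8, 1.1]
gripper_width: 0.3
```

Run:
```python
from h import *
st=sensors.read_state(); im=cams.camera("wrist")
cv2.imwrite("pics/w2.png",im);t=cams.camera("top");cv2.imwrite("pics/t2.png",cv2.resize(t[100:280,170:380],None,fx=3.5,fy=3.5,interpolation=cv2.INTER_CUBIC))
print(st["clock"],st["position"],st["ft_force"])
```

```text
3.0 [567.2512336  -23.73846981  37.2877597 ] [-0.47214626  0.83630963  1.07409981]
```

View pics/w2.png

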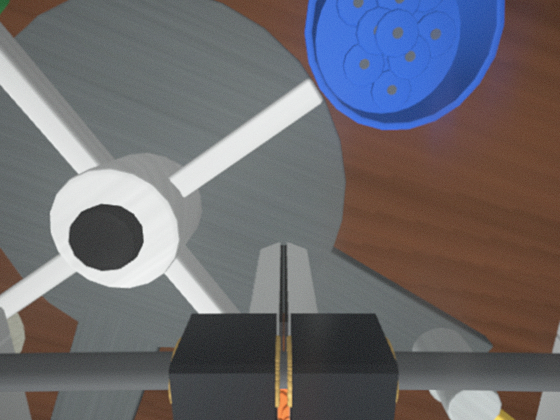

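View pics/t2.png

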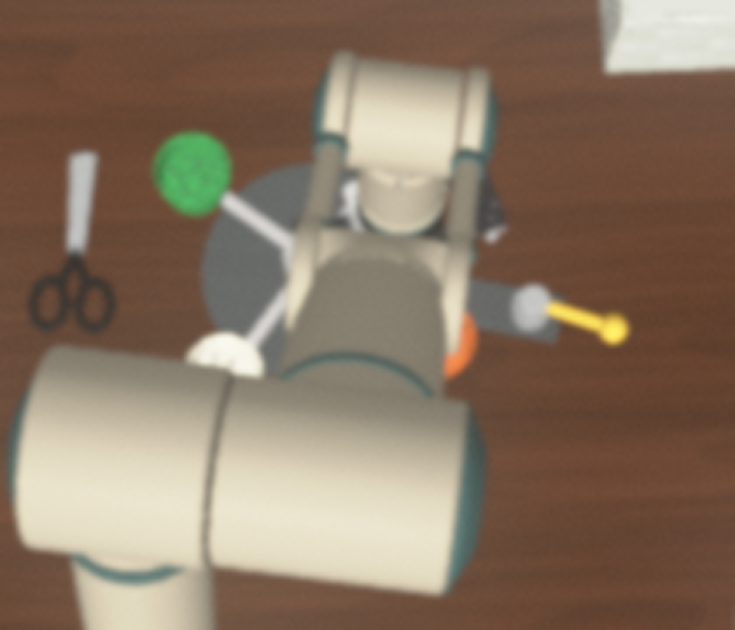

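The finger is down at (567,-24,37) in the gap between the orange and blue spokes, and nothing has been touched. Now I'll push the orange spoke clockwise along the arc.

Emit:
{"name": "jog_arm", "arguments": {
  "moves": "-1.2 0.9 -0.5 0 0 0;-0.8 0.6 0 0 0 0;-0.7 0.3 0 0 0 0;-0.7 0.4 0 0 0 0;0 0 0 0 0 0"
}}

```text
clock: 3.6
position: [539.8, -2.7, 39.9]
eef_rot: [-0.005, 0.81, -0.586, 0.009]
ft_force: [-0.6, 0.2, -0.4]
gripper_width: 0.5
```

Emit:
{"name": "jog_arm", "arguments": {
  "moves": "0 0 -0.6 0 0 0;0 0 -0.6 0 0 0;-0.8 0.5 -0.1 0 0 0;-0.7 0.6 -0.1 0 0 0;-0.6 0.6 0 0 0 0;0 0 0 0 0 0"
}}

```text
clock: 4.2
position: [518.7, 15.2, 25.3]
eef_rot: [-0.006, 0.81, -0.586, 0.01]
ft_force: [-0.5, -0.1, 0.2]
gripper_width: 0.1
```

Run:
```python
from h import *
st=sensors.read_state(); im=cams.camera("wrist")
cv2.imwrite("pics/w3.png",im)
print(st["clock"],st["position"],st["ft_force"])
```

```text
4.2 [518.67647204  15.1707067   25.30792256] [-0.49659226 -0.11451748  0.19083691]
```

View pics/w3.png

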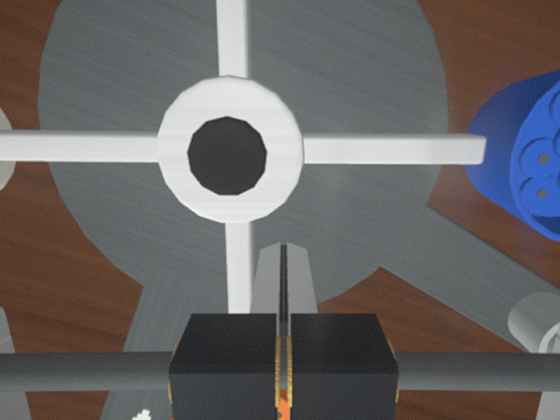

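The wrist view has the hub at (228,155) and the spokes running along the image axes, so orange is at about -162°. About 22° remain, so I'll continue slowly and stop slightly short.

Emit:
{"name": "jog_arm", "arguments": {
  "moves": "-0.4 0.5 0.1 0 0 0;-0.4 0.5 0.1 0 0 0;-0.3 0.5 0 0 0 0;-0.1 0.3 0 0 0 0;0 0 0 0 0 0"
}}

```text
clock: 4.75
position: [506.8, 33.8, 27.8]
eef_rot: [-0.006, 0.81, -0.586, 0.011]
ft_force: [0.2, 0.2, -0.5]
gripper_width: 0.6
```

Run:
```python
from h import *
st=sensors.read_state(); im=cams.camera("wrist")
cv2.imwrite("pics/w4.png",im)
print(st["clock"],st["position"],st["eef_rot"],st["ft_force"])
```

```text
4.75 [506.75730637  33.82372897  27.81695017] [-0.00580475  0.81016467 -0.58606681  0.01118941] [ 0.19800122  0.23723806 -0.51803599]
```

View pics/w4.png

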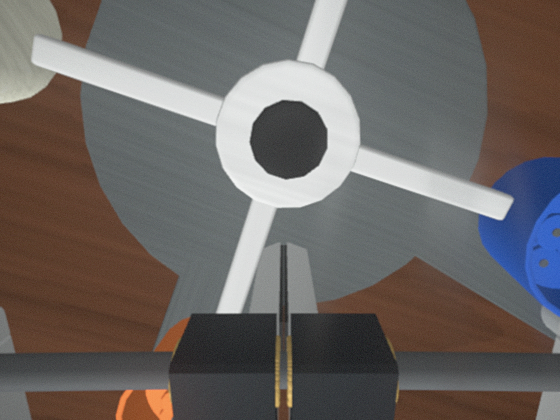

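Run:
```python
from h import *
st=sensors.read_state(); T=T_cw("wrist",st)
L=plane("wrist",(40,48),58,T);R=plane("wrist",(510,206),58,T);print(L,R,np.linalg.norm(L-R),(L+R)/2)
v=R-L;print("orange angle",np.degrees(np.arctan2(v[1],v[0]))-90)
B=plane("wrist",(225,308),58,T);U=plane("wrist",(333,0),58,T);v=B-U;print(np.degrees(np.arctan2(v[1],v[0])))
print(plane("wrist",(289,135),87,T))
```

```text
[573.7939732  154.68844262  58.        ] [573.87357576 -49.67944357  58.        ] 204.3679016977131 [573.83377448  52.50449952  58.        ]
orange angle -179.97768294081257
178.68781815410122
[574.70515899  54.57098442  87.        ]
```

Orange is at about -180.5° and the target is -183.8°, so about 4 mm more push is needed. After that I'll back off and check.

Emit:
{"name": "jog_arm", "arguments": {
  "moves": "-0.1 0.2 0 0 0 0;-0.1 0.2 0 0 0 0;0 0 0 0 0 0;0.2 -0.6 0 0 0 0;0.3 -1.5 0 0 0 0;0 0 4 0 0 0;0 0 4.5 0 0 0;0 0 4.5 0 0 0;0 0 4.5 0 0 0;0 0 4.5 0 0 0"
}}

```text
clock: 5.8
position: [501.0, 15.7, 247.2]
eef_rot: [-0.001, 0.81, -0.587, 0.0]
ft_force: [0.5, -0.1, -0.8]
gripper_width: 0.5
```

Emit:
{"name": "jog_arm", "arguments": {
  "moves": "2 -4 3 0 0 0;2 -4 3 0 0 0;2 -4 0 0 0 0;1 -4 0 0 0 0;1 -4 0 0 0 0;1 -2 0 0 0 0;0 0 0 0 0 0"
}}

```text
clock: 6.5
position: [591.3, -207.2, 312.7]
eef_rot: [-0.005, 0.811, -0.586, 0.006]
ft_force: [-0.1, 0.4, -0.9]
gripper_width: 0.4
```

Run:
```python
from h import *
import pickle
st=sensors.read_state(); im=cams.camera("wrist"); pickle.dump(st,open("w5.pkl","wb"))
cv2.imwrite("pics/w5.png",im);t=cams.camera("top");cv2.imwrite("pics/top5.png",t)
cv2.imwrite("pics/t5.png",cv2.resize(t[120:260,190:370],None,fx=4,fy=4,interpolation=cv2.INTER_CUBIC))
s=cams.camera("scene");cv2.imwrite("pics/s5.png",cv2.resize(s[160:300,200:340],None,fx=4,fy=4,interpolation=cv2.INTER_CUBIC))
print(st["clock"],st["position"],st["ft_force"])
```

```text
6.5 [ 591.34337914 -207.20429128  312.74691368] [-0.11328124  0.38001953 -0.88676905]
```

View pics/w5.png

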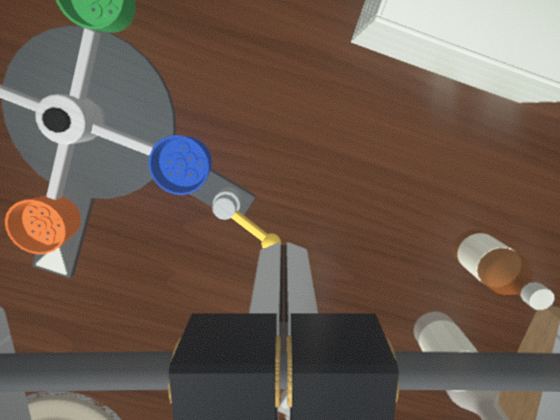

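View pics/t5.png

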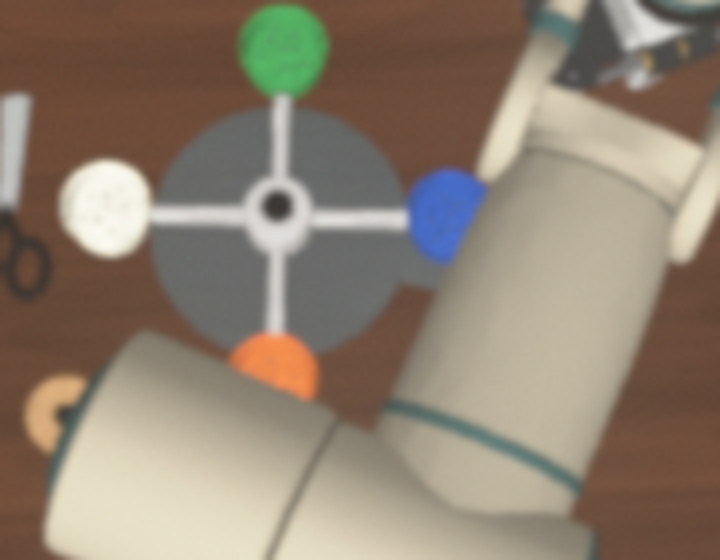

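View pics/s5.png

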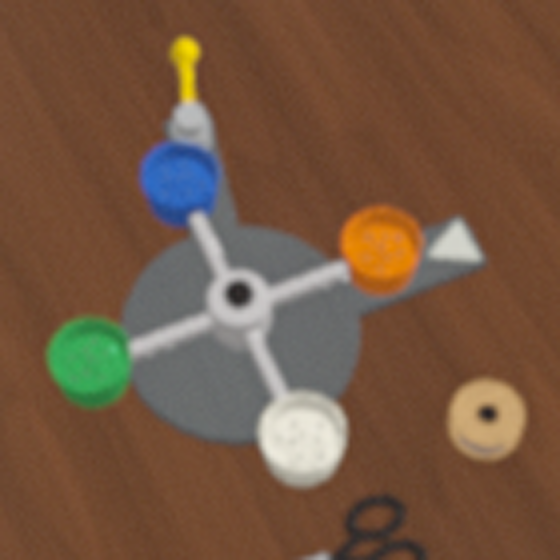

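Run:
```python
from h import *
from scipy.optimize import least_squares
import pickle
Tt,Ts=T_cw("top"),T_cw("scene")
zt=lambda p:(np.array(p)+.5)/4-.5+[190,120]; zs=lambda p:(np.array(p)+.5)/4-.5+[200,160]
w5=pickle.load(open("w5.pkl","rb"));Tw=T_cw("wrist",w5)
tops={'hub':[(277,207)],'tip':[(271,452)],'end':[(273,509)],'boss':[(529,264)],'green':[(283,48)],'white':[(107,206)]}
scs={'hub':[(239,294)],'end':[(471,240)],'boss':[(192,115)],'orange':[(382,243)],'green':[(90,356)],'blue':[(180,178)],'white':[(304,433)]}
def pts(p):
    c=np.array([p[0],p[1],0]);u=lambda a,r,z:c+np.array([r*np.cos(a),r*np.sin(a),z])
    y=p[2];o=y+np.pi+p[3]
    return dict(hub=u(0,0,87),tip=u(y+np.pi,190,12),end=u(y+np.pi,234,12),boss=u(y-np.radians(100),210,59),orange=u(o,140,75),blue=u(o+np.pi/2,140,75),green=u(o+np.pi,140,75),white=u(o-np.pi/2,140,75))
def res(p,which):
    P=pts(p);r=[]
    if 't' in which:
        for k,v in tops.items(): r+=list(proj("top",P[k],Tt)-zt(v[0])-[p[4],p[5]])
    if 's' in which:
        for k,v in scs.items(): r+=list(proj("scene",P[k],Ts)-zs(v[0])-[p[6],p[7]])
    r+=list(np.array(p[4:8])*.3)
    return np.array(r)
for w in ['t','s','ts']:
    f=least_squares(res,[572,57,-.066,0,0,0,0,0],args=(w,));print(w,f.x[:2].round(1),np.degrees(f.x[2:4]).round(2),f.x[4:].round(2),abs(f.fun).max().round(2))
P=pts(f.x)
for k in P: print(k,proj("wrist",P[k],Tw).round(0))
# wrist direct
for n,px,z in [('hub',(56,119),87),('orange',(37,225),75),('blue',(180,163),75),('tip',(58,249),12),('boss',(223,206),59),('ball',(270,240),50)]: print(n,plane("wrist",px,z,Tw).round(1))
```

```text
t [571.9  57.2] [-3.45 -0.3 ] [ 0.06 -0.22  0.    0.  ] 0.57
s [574.5  59.2] [-3.65  0.27] [ 0.    0.   -0.42  0.06] 0.68
ts [573.3  58.1] [-3.55  0.06] [-0.31 -0.57 -0.27 -0.32] 0.68
hub [ 48. 118.]
tip [ 54. 242.]
end [ 48. 268.]
boss [220. 207.]
orange [ 31. 226.]
blue [175. 163.]
green [ 83. -13.]
white [-78.  66.]
hub [574.6  50.2  87. ]
orange [436.7  60.2  75. ]
blue [567.1 -87.5  75. ]
tip [374.   63.4  12. ]
boss [ 526.6 -149.    59. ]
ball [ 497.5 -221.2   50. ]
```

The fit to the top and scene views puts the rotor within about 0.3° of the arrow, and the base hasn't moved. Now the brake: I'll come down on the far (+x) side of the lever arm, over open table.

Emit:
{"name": "jog_arm", "arguments": {
  "moves": "0 0 -4.5 0 0 0;0 0 -4.5 0 0 0;0 0 -4.5 0 0 0;0 0 -4.5 0 0 0;0 0 -3 0 0 0;0 0 -2 0 0 0;0 0 -2 0 0 0;0 0 -1 0 0 0;0 0 0 0 0 0"
}}

```text
clock: 7.55
position: [585.5, -186.0, 52.1]
eef_rot: [-0.009, 0.816, -0.578, 0.008]
ft_force: [0.0, 0.5, -0.3]
gripper_width: 0.7
```

Emit:
{"name": "jog_arm", "arguments": {
  "moves": "0 -1 -1 0 0 0;-1.5 -0.7 -0.9 0 0 0;-1.5 -0.3 0 0 0 0;0 0 0 0 0 0"
}}

```text
clock: 7.95
position: [557.5, -207.5, 36.1]
eef_rot: [-0.01, 0.817, -0.577, 0.012]
ft_force: [0.5, -0.2, -0.0]
gripper_width: 0.6
```

Run:
```python
from h import *
st=sensors.read_state(); im=cams.camera("wrist")
cv2.imwrite("pics/w6.png",im)
s=cams.camera("scene");cv2.imwrite("pics/s6.png",cv2.resize(s[140:300,190:350],None,fx=3.7,fy=3.7,interpolation=cv2.INTER_CUBIC))
print(st["clock"],st["position"],st["ft_force"])
```

```text
7.95 [ 557.50166736 -207.537681     36.11443574] [ 0.53188804 -0.21782709 -0.0460652 ]
```

View pics/w6.png

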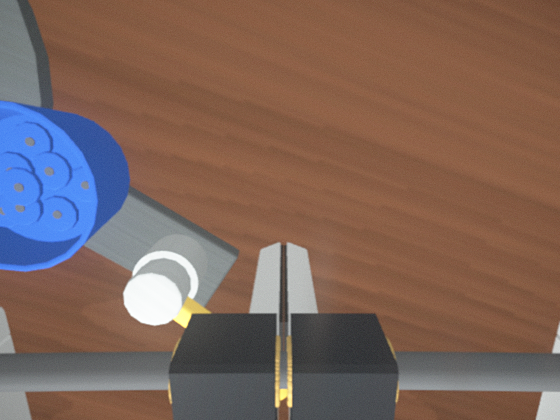

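View pics/s6.png

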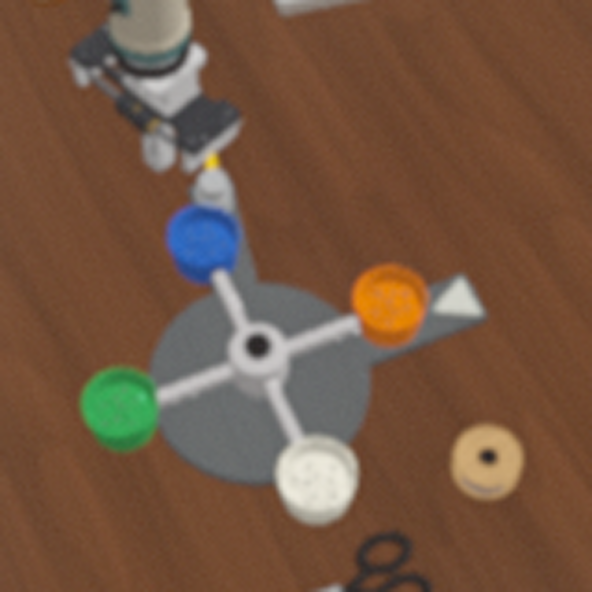

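The wrist view shows the boss at (160,285) and the arm at (190,312), with the finger on its far side. I'll start the sweep.

Emit:
{"name": "jog_arm", "arguments": {
  "moves": "-1.5 0.2 -0.2 0 0 0;-1.5 0.2 -0.1 0 0 0;-0.8 0.1 0 0 0 0;-0.7 0.2 0 0 0 0;-0.7 0.2 0 0 0 0;0 0 0 0 0 0"
}}

```text
clock: 8.65
position: [513.2, -200.8, 37.4]
eef_rot: [-0.012, 0.817, -0.576, 0.021]
ft_force: [0.4, 0.1, -0.9]
gripper_width: 0.5
```

Emit:
{"name": "jog_arm", "arguments": {
  "moves": "-0.8 0.2 -0.3 0 0 0;-0.8 0.3 -0.2 0 0 0;-0.7 0.5 0 0 0 0;-0.6 0.5 0 0 0 0;0 0 0 0 0 0"
}}

```text
clock: 9.15
position: [483.2, -185.2, 32.5]
eef_rot: [-0.012, 0.817, -0.576, 0.022]
ft_force: [0.4, 0.2, -0.1]
gripper_width: 0.5
```

Run:
```python
from h import *
st=sensors.read_state(); im=cams.camera("wrist")
cv2.imwrite("pics/w7.png",im)
s=cams.camera("scene");cv2.imwrite("pics/s7.png",cv2.resize(s[140:300,190:350],None,fx=3.7,fy=3.7,interpolation=cv2.INTER_CUBIC))
print(st["clock"],st["position"],st["ft_force"])
```

```text
9.15 [ 483.23712952 -185.20987244   32.50616419] [ 0.44236573  0.18398755 -0.14339136]
```

View pics/w7.png

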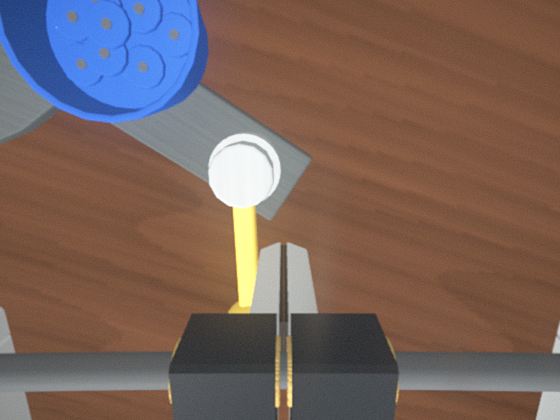

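View pics/s7.png

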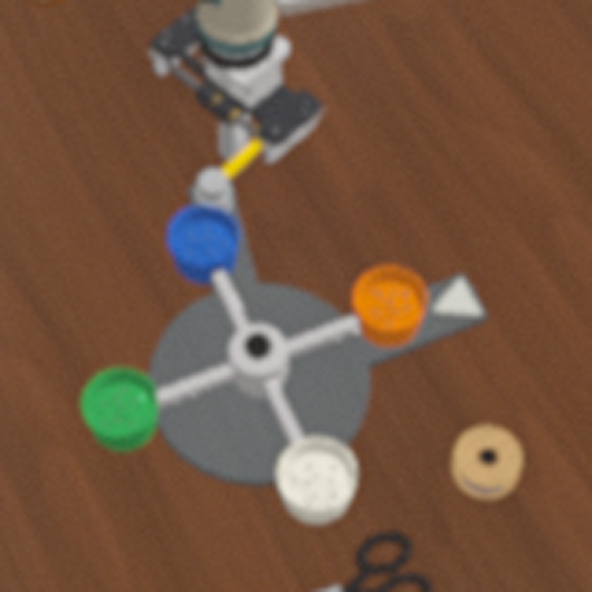

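The arm now points down in the wrist image, about -158°, with the finger behind it. I'll push on to the stop in small steps and watch the force.

Emit:
{"name": "jog_arm", "arguments": {
  "moves": "-0.4 0.5 0 0 0 0;-0.3 0.5 0 0 0 0;0 0 0 0 0 0"
}}

```text
clock: 9.55
position: [477.8, -175.9, 32.8]
eef_rot: [-0.012, 0.817, -0.576, 0.024]
ft_force: [-0.5, -0.1, 0.4]
gripper_width: 0.3
```

Emit:
{"name": "jog_arm", "arguments": {
  "moves": "-0.1 0.3 0 0 0 0;0 0 0 0 0 0"
}}

```text
clock: 9.75
position: [477.8, -175.5, 33.1]
eef_rot: [-0.01, 0.817, -0.575, 0.026]
ft_force: [0.4, -1.0, -0.8]
gripper_width: 0.3
```

Emit:
{"name": "jog_arm", "arguments": {
  "moves": "-0.1 0.2 0 0 0 0;0 0 0 0 0 0"
}}

```text
clock: 9.95
position: [477.9, -175.5, 33.2]
eef_rot: [-0.009, 0.818, -0.575, 0.028]
ft_force: [0.8, -2.0, -1.8]
gripper_width: 0.2
```

Run:
```python
from h import *
st=sensors.read_state(); im=cams.camera("wrist"); T=T_cw("wrist",st)
cv2.imwrite("pics/w8.png",im)
s=cams.camera("scene");cv2.imwrite("pics/s8.png",cv2.resize(s[140:300,190:350],None,fx=3.7,fy=3.7,interpolation=cv2.INTER_CUBIC))
print(st["clock"],st["position"],st["ft_force"])
```

```text
9.95 [ 477.87201883 -175.53859823   33.22579623] [ 0.8436137  -2.02764144 -1.84953944]
```

View pics/w8.png

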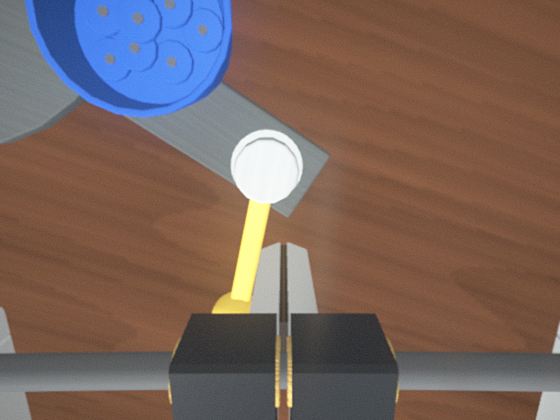

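View pics/s8.png

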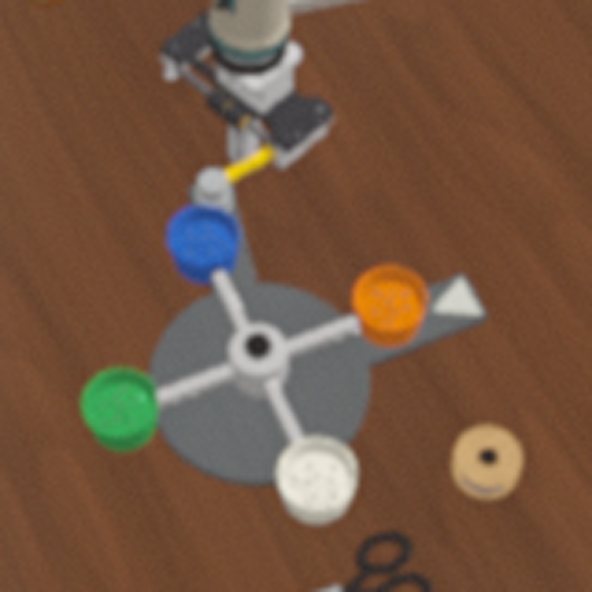

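Emit:
{"name": "jog_arm", "arguments": {
  "moves": "0 0.3 0 0 0 0;0 0.3 0 0 0 0;0 0 0 0 0 0"
}}

```text
clock: 10.35
position: [477.9, -175.9, 33.4]
eef_rot: [-0.004, 0.819, -0.573, 0.031]
ft_force: [0.4, -0.5, -0.2]
gripper_width: 0.3
```

Emit:
{"name": "jog_arm", "arguments": {
  "moves": "0 0.5 0 0 0 0"
}}

```text
clock: 10.45
position: [478.1, -174.9, 33.7]
eef_rot: [-0.001, 0.82, -0.571, 0.034]
ft_force: [-4.2, -21.2, -3.8]
gripper_width: 0.1
```

Emit:
{"name": "jog_arm", "arguments": {
  "moves": "0 0.7 0 0 0 0"
}}

```text
clock: 10.55
position: [477.8, -172.8, 33.9]
eef_rot: [0.003, 0.821, -0.569, 0.036]
ft_force: [-4.6, -19.0, -4.4]
gripper_width: 0.4
```

21 N against the stop, so the lever is fully over. Backing off now.

Emit:
{"name": "jog_arm", "arguments": {
  "moves": "0 -1 0 0 0 0;0 -2 0 0 0 0;0 -2 0 0 0 0;0 -1 3 0 0 0;0 0 4.5 0 0 0;0 0 4.5 0 0 0;0 0 4.5 0 0 0;0 0 4.5 0 0 0;0 0 4.5 0 0 0;0 0 3 0 0 0"
}}

```text
clock: 11.55
position: [467.0, -219.2, 321.6]
eef_rot: [-0.005, 0.821, -0.57, 0.018]
ft_force: [0.4, -0.6, -0.0]
gripper_width: 0.4
```

Run:
```python
from h import *
import pickle
st=sensors.read_state(); im=cams.camera("wrist"); pickle.dump(st,open("w9.pkl","wb"))
cv2.imwrite("pics/w9.png",im)
s=cams.camera("scene");cv2.imwrite("pics/scene9.png",s);cv2.imwrite("pics/s9.png",cv2.resize(s[160:300,200:340],None,fx=4,fy=4,interpolation=cv2.INTER_CUBIC))
t=cams.camera("top");cv2.imwrite("pics/t9.png",cv2.resize(t[120:260,190:370],None,fx=4,fy=4,interpolation=cv2.INTER_CUBIC))
print(st["clock"],st["position"],st["ft_force"])
```

```text
11.55 [ 466.99086126 -219.15170908  321.62542171] [ 0.35683942 -0.59139879 -0.00118452]
```

View pics/w9.png

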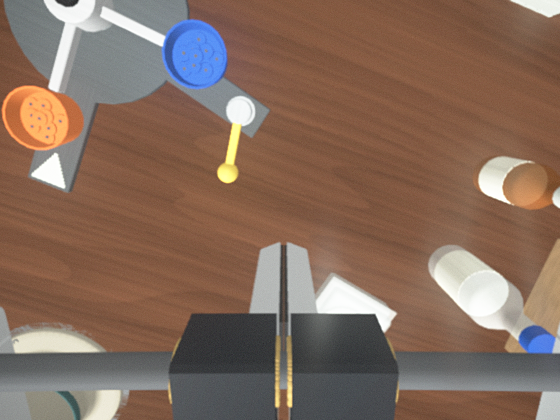

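View pics/s9.png

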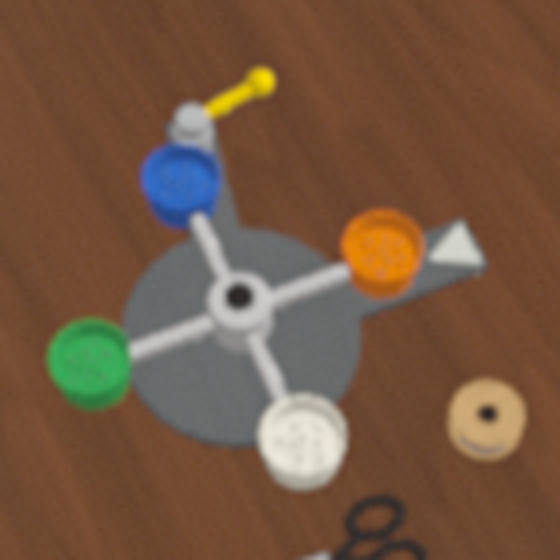

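View pics/t9.png

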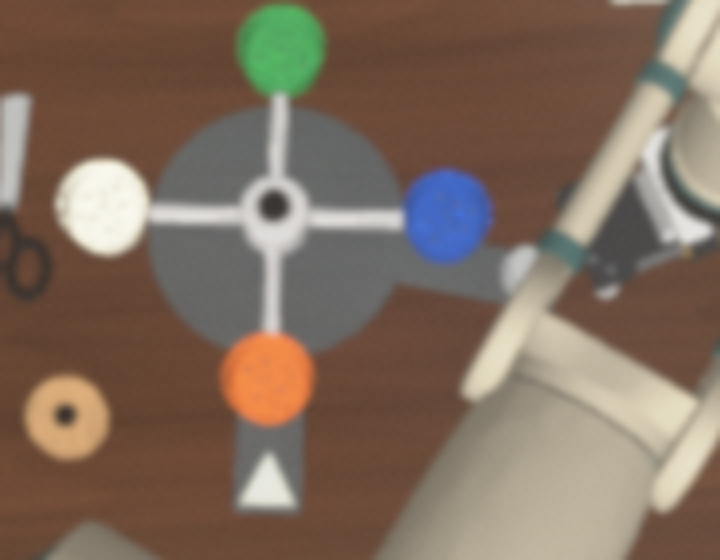

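The carousel shifted by only about 3 px in the 4x view, roughly 3 mm. Next I'll measure the lever angle and the alignment.

Run:
```python
from h import *
import pickle
st=pickle.load(open("w9.pkl","rb"));T=T_cw("wrist",st);Ts=T_cw("scene");Tt=T_cw("top")
zt=lambda p:(np.array(p)+.5)/4-.5+[190,120]; zs=lambda p:(np.array(p)+.5)/4-.5+[200,160]
def ang(a,b):d=(b-a)[:2];return np.degrees(np.arctan2(d[1],d[0])).round(1),np.linalg.norm(d).round(1)
b0=plane("wrist",(240,110),59,T);b1=plane("wrist",(228,173),50,T);print("lever wrist",b0,b1,ang(b0,b1))
c0=plane("scene",zs((192,117)),59,Ts);c1=plane("scene",zs((261,81)),50,Ts);print("lever scene",c0,c1,ang(c0,c1))
h=plane("top",zt((273,205)),87,Tt);o=plane("top",zt((268,378)),75,Tt);t=plane("top",zt((268,453)),12,Tt);e=plane("top",zt((267.5,509)),12,Tt)
print(h,o,t,e,ang(h,o),ang(h,t),ang(h,e))
gr=plane("top",zt((282,50)),75,Tt);wh=plane("top",zt((104,206)),75,Tt);bl=plane("top",zt((448,216)),75,Tt)
print(ang(gr,o),ang(wh,bl))
```

```text
lever wrist [ 524.38632513 -148.88480359   59.        ] [ 444.15235655 -158.56597972   50.        ] (np.float64(-173.1), np.float64(80.8))
lever scene [ 523.05664229 -142.79750264   59.        ] [ 443.31120507 -155.58153197   50.        ] (np.float64(-170.9), np.float64(80.8))
[572.36794097  60.37510193  87.        ] [432.83315294  69.01066812  75.        ] [382.71585507  72.95836336  12.        ] [336.35902677  74.74268497  12.        ] (np.float64(176.5), np.float64(139.8)) (np.float64(176.2), np.float64(190.1)) (np.float64(176.5), np.float64(236.4))
(np.float64(175.9), np.float64(276.5)) (np.float64(-93.9), np.float64(279.4))
```

Emit:
{"name": "jog_arm", "arguments": {
  "moves": "0 0 0 0 0 0;0 0 0 0 0 0"
}}

```text
clock: 11.9
position: [465.9, -217.7, 317.2]
eef_rot: [-0.005, 0.821, -0.57, 0.015]
ft_force: [0.9, -0.1, 0.3]
gripper_width: 0.2
```

Run:
```python
from plant import workorder,sensors
print(workorder.hand_in()); print(sensors.read_state()["clock"])
```

```text
the job is handed in; nothing more can be done
None
the job is handed in; nothing more can be done
```

The orange cup is lined up with the white arrow, the brake lever is at its stop, and I handed the job in at about 12 s of the 64 s. I pushed the orange spoke about 56° clockwise with the closed fingers, backed off, and then swept the brake lever over.

**Last checks:**
- **Cup:** it stood within about 0.5° of the arrow (1–2 mm) in the last top view.
- **Brake lever:** it measured -173.1° in the wrist view and -170.9° in the scene view. That is about 1.19 rad, against a stop at 1.2.
- **Carousel:** my final push on the stop reached about 21 N and slid the base by roughly 3 mm, inside the 20 mm limit.
- **Bystanders:** none that I could see had moved, but I did not measure them individually at the end. The arm was clear of everything, about 320 mm up.

**Disagreements:** the camera estimates of the carousel's centre differed by up to about 9 mm between views, mostly from the wrist camera. The angles agreed within about 2°.

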